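# Press the lid of a soil tin home in the bench screw press

### The job

Push the slide with the soil tin fully home under the blue screw press by the black face of its push plate, then push the hand wheel round by its handle through exactly one full turn, clockwise seen from above, so that the sprung pad comes down on the lid and the handle stops where it started. Do it all by pushing with the fingers: grip and lift nothing, do not touch the tin, leave the things standing round the press where they are, and end clear of the press with the pad still down on the tin.

Things in the scene. Friction and masses are not known exactly. Their poses are not given: they have to be found in the camera images.
- press: Blue cast bench screw press, fixed, 165 x 215 mm on plan. Origin on the table under the screw axis; x points from the screw to the column (away from the robot at yaw 0), y along the slide to the side where it is drawn out (robot's left), z up. The slide goes home towards -y. Apart from the wheel and screw nothing of the press is higher than 165 mm.
- wheel_centre (a point): Fixed point on the screw axis 199 mm above the table, at the level of the top of the wheel rim at the start (wheel joint 0).
- press_wheel (a joint): Hand wheel angle in rad, growing clockwise seen from above; starts between -1 and 1. At 0 the handle is on the press's -x side. One turn adds 6.283 and lowers screw, wheel and pad together 6 mm. Friction about 0.11 N m (2 N at the handle); stays where left. The wheel lies level, 138 mm over its round steel rim (14 mm thick), three spokes.
- wheel_handle (a point): Upright black handle on the wheel's rim, 62 mm from the screw axis, 23 mm in diameter, standing from the rim's top (199 mm above the table) up to 259 mm. The point is on the handle's centre line, 230 mm above the table at wheel angle 0. All round it is clear above the rim.
- nest_slide (a joint): Travel of the slide in m: 0 drawn out (at the start), 0.060 fully home against its rigid stop, with the tin under the pad. About 2.5 N of friction, so a push that meets 8 N or more has reached the stop; stays where it is left.
- push_plate (a point): Middle of the black outer face of the slide's upright push plate; the face is 61 mm wide along the press's x, from 21 to 73 mm above the table, and looks along the press's +y; it stands 3.5 mm proud of its steel back plate. The point lies 52 mm above the table, 228 mm from the screw axis when drawn out, 168 mm when home.
- tin_in_nest: Aluminium soil tin with push-on lid, 52 mm in diameter and 28 mm high, loose, standing 10 mm deep in the round nest of the slide. Origin at the centre of its underside.
- pressure_pad: White round pad 44 mm in diameter below the screw, on a spring of 2.5 N per mm. About 3.5 mm above the lid at wheel angle 0; origin on the screw axis at table height as built.
- tin_a: Bystander: aluminium soil tin, 52 mm in diameter, 28 mm high, origin under its centre.
- tin_b: Bystander: aluminium soil tin, 52 mm in diameter, 28 mm high, origin under its centre.
- beaker: Bystander: glass beaker, 54 mm in diameter, 71 mm high, origin under its centre.
- crucible: Bystander: white porcelain crucible, 41 mm in diameter, 33 mm high, origin under its centre.
- dish: Bystander: white porcelain evaporating dish, 66 mm in diameter, 24 mm high, origin under its centre.
- rubber_stopper: Bystander: red rubber stopper, 24 mm in diameter, 23 mm high, origin under its centre.
- stopwatch: Bystander: black digital stopwatch lying flat, 67 x 58 x 19 mm, origin under its centre.
- spindle: The vertical screw of the press with all that it carries: the hand wheel above and the sprung pad below. Origin on the screw axis at table height as built; sinks 6 mm a turn.
There are look-alikes about, which are no part of the job. What is shaped like the tin_in_nest but pink is not meant.

How it is judged:
On the way, in this order (a step that is already met when the one before it is completed fails the run):
1. the slide is fully home while the wheel has not yet been turned (value of joint nest_slide above 0.057 m and distance of wheel_handle from where it was at the start of the episode below 0.02 m), for 0.2 s.
2. the wheel has been pushed past half a turn, with the slide home (value of joint press_wheel above 3.2 rad and value of joint nest_slide above 0.057 m), for 0.1 s.
At the end, for the whole second after the job is handed in: Slide home (within 3 mm of its stop); wheel turned once clockwise, at rest, its handle within 16 mm of where it started (counting the 6 mm it has sunk: about 14 degrees either way); the pad presses with over 1.5 N on the upright tin, centred under the screw within 6 mm (value of joint nest_slide above 0.057 m and value of joint press_wheel between 5 and 7.55 rad and distance of wheel_handle from where it was at the start of the episode below 0.016 m and contact force between pressure_pad and tin_in_nest above 1.5 N and horizontal distance between tin_in_nest and press below 0.006 m and angle between tin_in_nest's own z axis and vertical below 0.06 rad and velocity of joint press_wheel between -0.05 and 0.05 rad/s); the robot touches nothing.
It fails at once if the tin in the nest is lifted or tipped (height (world z) of tin_in_nest above 0.036 m or angle between tin_in_nest's own z axis and vertical above 0.25 rad).
It fails at once if the fingers touch the tin in the nest (contact force between the fingers and tin_in_nest above 0.5 N).
It fails at once if the wheel is gripped or forced: more than 30 N between the fingers and the screw with its wheel (a pinch counts both fingers) (contact force between the fingers and spindle above 30 N).
It fails at once if the slide is gripped: more than 15 N of the fingers on the steel back or edges of its push plate (the black face is there to be pushed) (contact force between the fingers and nest_slide_c16 above 15 N).
It fails at once if a bystander is moved by more than 15 mm (distance of any of tin_a, tin_b, beaker, crucible, dish, rubber_stopper, stopwatch from where it was at the start of the episode above 0.015 m).
It also fails if it takes over 54 s, if anything falls off the work surface, if the arm or the gripper's body presses on something with over 40 N, if the wrist force passes 120 N, or if a joint passes its speed limit or range.

### The arm

A 6-joint arm with a two-finger parallel gripper is mounted at the origin on a cart in front of the work surface, level with it; the furniture and walls round the work are solid. World frame = base frame: x ahead of the robot, y to its left, z up, the work surface at z = 0. Lengths are in m, angles in rad, forces in N, time in s.
With the tool pointing down it reaches from about 0.25 to 0.725 m from the base axis. Payload 4 kg.
Tool frame: the origin (TCP) lies between the finger pads; the fingertips stand 8 mm ahead of it and the grasp point (between the pads) lies 11 mm behind it (bot.tip_reach is the distance from the TCP to the fingertips, in m); z points along the fingers, y is the line along which they close (so a half turn about z gives the same grasp; the last joint's range is limited). The gripper opens to 85 mm and grips with 20 to 120 N. Pads are 22 mm wide; open, the fingers measure 114 mm over their backs; the gripper's body (76 mm by 85 mm) begins 54 mm behind the grasp point. The pads swing forward as they close: fully open they stand 13 mm farther back than shut.
Start: joints at [-1.148, 0.241, 0.005, 1.335, 0, 1.571], TCP at [0.205, -0.456, 0.239] pointing down, gripper open.
Joint ranges: [-2.72, 2.72], [-1.05, 1.87], [-1.09, 1.28], [-1.99, 2.15], [-1.42, 1.44], [-3.14, 3.14]. Speed limits (rad/s): [2.79, 2.79, 3.14, 3.14, 3.14, 3.14].

### API

Orientations are given as a unit quaternion [x, y, z, w].
In Python, from workcell import bot gives the robot as it stands.
- The arm moves only by the tool move_arm, never from a script. Its argument "deltas" is a list of rows, each a list of 7 numbers: the opening, from 0 (shut) to 1 (fully open), then the shift along the tool's x, y, z in mm, then the turn, a rotation vector about the tool's x, y, z in degrees. In form: [[gripper, tx, ty, tz, ax, ay, az], ...]. A call has 1 to 10 rows; each row shifts and turns the commanded pose from where the row before left it, along the tool's axes as they then stand; what a row does not reach is not made up. A row lasts 1/12 s, in which the tool goes at most 41.7 mm and 7.16 degrees, less where a joint would pass 70% of its speed; a pose out of reach is approached as far as the arm can. A call is refused whole if a number of a shift passes 41.7 or a number of a turn 7.16, either way. A call with a gripper value outside its range is refused whole. The fingers move at their own pace and stop on an object; the grip force is fixed at half the most. Time passes only in rows, so rows that do not move let the fingers close. It gives the time, the measured TCP pose, the force, the opening and the grip force at its end, in the units of the state.
- bot.get_obs(): the state, without advancing time (a new reading comes with each control period).
- bot.camera(name): name is "scene" or "top" or "wrist"; returns the picture (420x560x3 uint8, blue, green, red); there is no depth.
- bot.calibration(name): a dict with "K" (3x3 intrinsics, pixels), "position" and "orientation" of the camera in the world. Camera axes: x right, y down, z forward; pixel columns grow to the right and rows downward; lengths in m; the calibration is good to about 2 mm. A picture is of the moment at which its call begins: read the wrist's pose just before it. calibration takes no time and is no camera call; for the wrist camera it gives the pose at the moment of the call.
- bot.job_done(): hands the job in; it is judged then, once.
Trained networks look in the newest picture that a camera, given by its name, has taken for a name from the list of things; names that differ only in an ending like _2 or _b are one class to them, and where a whole thing is asked for, a point or a joint stands for the part that bears it (a point fixed in the world has none). Each returns a list of dicts, best first, with "conf" (0 to 1); they miss things now and then, are a little off and sometimes report something else, mostly with a low value. They report only what shows in the picture. A call takes as long as a camera call. They do not tell look-alikes from the thing itself.
- bot.outline_of(query, camera): "pixels" (420x560 bool, what is visible of it) and "rect" ([left, top, width, height] in pixels, round what is visible of it).
The state is a dict: "clock": time; "joint_pos": joint angles; "joint_vel": joint speeds; "tau": joint torques, N m; "eef_pos": TCP position; "tool_rot": TCP orientation; "ft_force": force on the tool from outside, world axes, zero at the start; "ft_torque": the same for the moment, N m; "grip_width": finger opening in m; "grasp_force": force on a finger pad.
Only numpy, scipy, OpenCV 4.12 (cv2) and the standard library are available. Lean on these libraries where they do the work, as an engineer would, in place of code of your own. Each camera call takes 0.05 s, during which the arm holds its last target. There are 200 camera calls.

## Working session

There is one attempt and no reset: what is moved stays moved. The work goes in short steps, Python scripts to look and compute and a tool call to move; the robot and the scene stay as the last step left them, time stands still between calls to the robot, and variables do not carry over. Pictures are saved under pics/ and viewed, at most 10 in all, crops included, and the job is handed in when it is done.

Besides the shell and the picture viewer there is one more tool, called after ">>>" in YAML: its name, and indented under it one key for each argument. move_arm: Moves the arm, as the interface text tells. Its arguments: {"type":"object","properties":{"deltas":{"type":"array","items":{"type":"array","items":{"type":"number"}}}},"required":["deltas"]}

```bash
mkdir -p pics; ls
python3 - <<'E'
from workcell import bot
import cv2,numpy as np
o=bot.get_obs();print(o['clock'],o['eef_pos'],o['tool_rot'],bot.tip_reach)
a=bot.camera("scene");cv2.imwrite("pics/s.png",a)
b=bot.camera("top");cv2.imwrite("pics/t.png",b)
for c in("scene","top"):
  print(c,bot.calibration(c))
  for q in("press","press_wheel","wheel_handle","push_plate","tin_in_nest","beaker","crucible","dish","rubber_stopper","stopwatch"):
    print(q,[(round(d['conf'],2),d['rect']) for d in bot.outline_of(q,c)][:4])
E
```

```text
pics
0.0 [ 0.20487771 -0.4553916   0.2383994 ] [ 9.77738765e-01  2.09823151e-01 -2.38310498e-04 -1.04713186e-03] 0.008
scene {'K': array([[521.80969916,   0.        , 285.7538844 ],
       [  0.        , 521.80969916, 212.16298675],
       [  0.        ,   0.        ,   1.        ]]), 'position': array([-0.23330113,  0.74084526,  1.04527206]), 'orientation': array([-0.35046083,  0.82851639, -0.40606267,  0.16078218])}
press [(0.75, [216.6, 189.9, 91.4, 114.3])]
press_wheel [(0.7, [256.6, 183.6, 52.9, 42.6])]
wheel_handle [(0.57, [257.3, 184.1, 49.2, 35.2])]
push_plate [(0.69, [259.8, 186.6, 45.4, 60.8]), (0.6, [218.3, 246.4, 67.2, 57.4])]
tin_in_nest [(0.66, [254.5, 249.7, 19.5, 18.3]), (0.5, [305.4, 226.5, 18.7, 17.8])]
beaker [(0.83, [333.1, 190.5, 15.6, 29.3])]
crucible []
dish [(0.64, [300.6, 179.2, 20.0, 14.6])]
rubber_stopper [(0.52, [358.9, 252.0, 6.5, 9.1])]
stopwatch [(0.89, [231.6, 332.6, 23.6, 26.6]), (0.36, [312.8, 277.1, 16.6, 23.7])]
top {'K': array([[449.26687509,   0.        , 285.00258134],
       [  0.        , 449.26687509, 209.84940145],
       [  0.        ,   0.        ,   1.        ]]), 'position': array([ 0.3293344 , -0.15593228,  1.25971704]), 'orientation': array([ 0.82712305, -0.55208412,  0.05673817, -0.08860792])}
press [(0.65, [199.9, 168.3, 119.6, 70.9]), (0.6, [252.7, 198.4, 20.6, 16.9])]
press_wheel [(0.86, [256.6, 174.4, 51.4, 55.4]), (0.47, [256.8, 173.7, 50.9, 53.4]), (0.31, [241.9, 256.5, 17.8, 18.1])]
wheel_handle [(0.75, [255.6, 172.1, 54.9, 56.0])]
push_plate [(0.93, [200.6, 179.5, 74.7, 40.6])]
tin_in_nest [(0.69, [320.5, 227.4, 16.5, 16.6]), (0.66, [258.8, 196.4, 13.0, 16.9]), (0.59, [243.9, 260.2, 14.1, 16.5])]
beaker [(0.81, [374.6, 238.5, 21.0, 20.0])]
crucible [(0.6, [387.4, 218.0, 13.9, 16.5])]
dish [(0.81, [395.7, 188.1, 23.9, 22.5])]
rubber_stopper [(0.43, [318.0, 291.6, 6.5, 4.7])]
stopwatch [(0.84, [157.6, 216.0, 16.5, 26.9])]
```

Run:
```python
import cv2
a=cv2.imread("pics/t.png")[140:320,140:440];cv2.imwrite("pics/t2.png",cv2.resize(a,None,fx=2.6,fy=2.6,interpolation=cv2.INTER_CUBIC))
a=cv2.imread("pics/s.png")[160:370,190:400];cv2.imwrite("pics/s2.png",cv2.resize(a,None,fx=2.8,fy=2.8,interpolation=cv2.INTER_CUBIC))
```

```text
(no output)
```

View pics/t2.png

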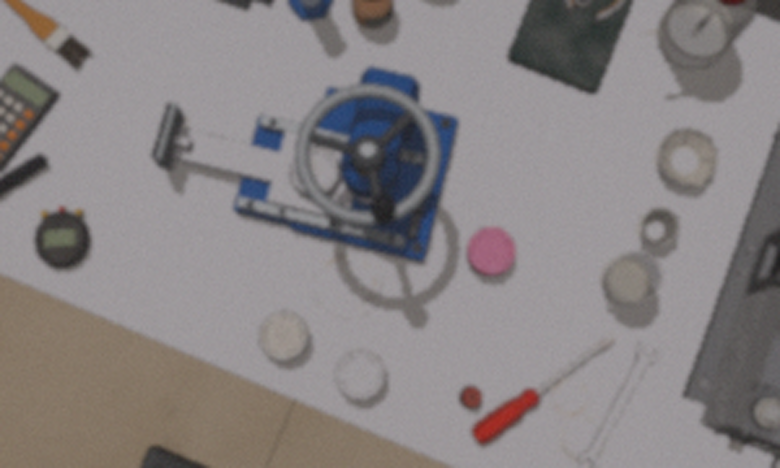

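View pics/s2.png

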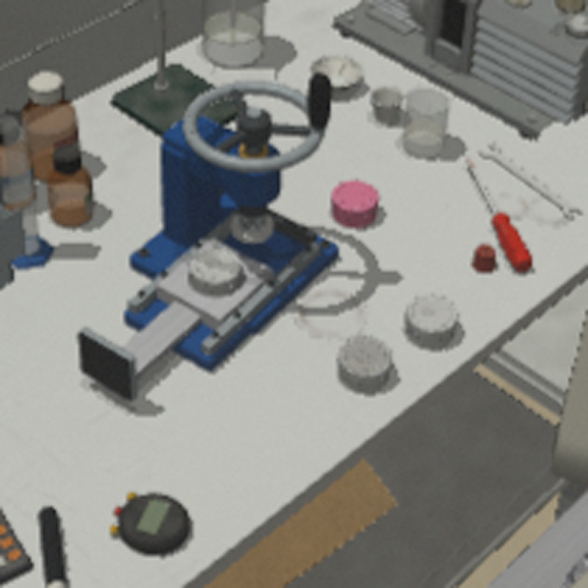

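Top crop: the slide's push plate is at crop (168,135), about px (205,192). The wheel rim centre is at (368,153), about px (282,199), and the handle at (383,208), about px (287,220). The meant tin is the grey one on the slide, at scene crop (215,270), because it sits in the nest. The pink one (355,203) is the look-alike, and the two grey tins (365,362) and (432,320) are bystanders. Next I solve the pose.

```bash
cat > h.py <<'E'
from workcell import bot
import cv2,numpy as np
from scipy.spatial.transform import Rotation as R
from scipy.optimize import least_squares
def proj(c,P):
    P=np.atleast_2d(P);q=R.from_quat(c['orientation']).inv().apply(P-c['position'])@c['K'].T
    return q[:,:2]/q[:,2:]
def ground(c,uv,z):
    d=R.from_quat(c['orientation']).apply(np.linalg.inv(c['K'])@[uv[0],uv[1],1]);p=c['position']
    return p+d*(z-p[2])/d[2]
def model(v):
    x,y,yaw,th=v;r=R.from_euler('z',yaw)
    f=lambda *p:r.apply(p)+[x,y,0]
    return dict(w=f(0,0,.195),h=f(-.062*np.cos(th),.062*np.sin(th),.230),ht=f(-.062*np.cos(th),.062*np.sin(th),.259),p=f(0,.228,.047),pt=f(0,.228,.073))
E
python3 - <<'E'
from h import *
t=bot.calibration('top');s=bot.calibration('scene')
T=lambda x,y:(140+x/2.6,140+y/2.6);S=lambda x,y:(190+x/2.8,160+y/2.8)
ob=[(t,'w',T(368.5,153)),(t,'h',T(383,208)),(s,'w',S(254,127)),(s,'h',S(319,102)),(s,'p',S(107,365)),(t,'pt',T(168,130))]
f=lambda v:np.concatenate([proj(c,model(v)[k])[0]-u for c,k,u in ob])
r=least_squares(f,[.36,-.12,0,0]);print(r.x,np.degrees(r.x[2:]),np.round(r.fun.reshape(-1,2),1))
for k,p in model(r.x).items():print(k,p.round(4))
for n,c,z in [('tin_in_nest','top',.028),('stopwatch','top',.02),('beaker','top',.07),('crucible','top',.03),('rubber_stopper','top',.02),('dish','top',.024)]:
  bot.camera('top') if n=='tin_in_nest' else 0
  for d in bot.outline_of(n,c)[:3]:
    q=d['rect'];print(n,ground(t,(q[0]+q[2]/2,q[1]+q[3]/2),z).round(3))
print(bot.calibration('wrist'))
o=bot.get_obs();print(R.from_quat(o['tool_rot']).as_matrix().round(3),o['clock'])
E
```

```text
[ 0.5614856  -0.04877346  0.15287084 -0.41106984] [  8.75885378 -23.55256669] [[ 1.  -0.1]
 [-0.3  0.7]
 [ 0.5 -2.5]
 [ 0.3 -0.6]
 [-0.7 -0.1]
 [-2.6 -0.2]]
w [ 0.5615 -0.0488  0.195 ]
h [ 0.5091 -0.0819  0.23  ]
ht [ 0.5091 -0.0819  0.259 ]
p [0.5268 0.1766 0.047 ]
pt [0.5268 0.1766 0.073 ]
tin_in_nest [ 0.55  -0.197  0.028]
tin_in_nest [0.557 0.013 0.028]
stopwatch [0.389 0.238 0.02 ]
stopwatch [ 0.73  -0.361  0.02 ]
beaker [ 0.568 -0.339  0.07 ]
crucible [ 0.643 -0.352  0.03 ]
rubber_stopper [ 0.396 -0.232  0.02 ]
dish [ 0.732 -0.356  0.024]
{'K': array([[377.04215784,   0.        , 281.18826565],
       [  0.        , 377.04215784, 214.58380877],
       [  0.        ,   0.        ,   1.        ]]), 'position': array([ 0.27965465, -0.42235003,  0.37449794]), 'orientation': array([ 0.82926365, -0.5360316 , -0.08626738,  0.13247588])}
[[ 0.912  0.41  -0.   ]
 [ 0.41  -0.912 -0.   ]
 [-0.     0.    -1.   ]] 1.45
```

>>> move_arm:
  deltas:
    - [0, 0, 0, 0, 0, 0, 5.1]
    - [0, 0, 0, 0, 0, 0, 5.1]
    - [0, 0, 0, 0, 0, 0, 5.2]
    - [0, 16.5, -34.5, 0, 0, 0, 0]
    - [0, 16.5, -34.5, 0, 0, 0, 0]
    - [0, 16.5, -34.5, 0, 0, 0, 0]
    - [0, 16.5, -34.5, 0, 0, 0, 0]
    - [0, 16.5, -34.5, 0, 0, 0, 0]
    - [0, 16.5, -34.5, 0, 0, 0, 0]
    - [0, 16.5, -34.5, 0, 0, 0, 0]

```text
clock: 2.28
eef_pos: [0.2823, -0.198, 0.2395]
tool_rot: [0.997, 0.076, 0.0, 0.0]
ft_force: [0.2, -0.2, 0.1]
grip_width: 0.0004
grasp_force: 0.0
```

>>> move_arm:
  deltas:
    - [0, 16.5, -34.5, 0, 0, 0, 0]
    - [0, 16.5, -34.5, 0, 0, 0, 0]
    - [0, 16.5, -34.5, 0, 0, 0, 0]
    - [0, 16.5, -34.5, 0, 0, 0, 0]
    - [0, 16.5, -34.5, 0, 0, 0, 0]
    - [0, 16.5, -34.5, 0, 0, 0, 0]
    - [0, 25, -24, 0, 0, 0, 0]
    - [0, 25, -24, 0, 0, 0, 0]
    - [0, 25, -24, 0, 0, 0, 0]
    - [0, 25, -24, 0, 0, 0, 0]

```text
clock: 3.12
eef_pos: [0.4387, 0.0973, 0.24]
tool_rot: [0.995, 0.1, -0.001, -0.015]
ft_force: [0.0, 0.2, 0.3]
grip_width: -0.0
grasp_force: 0.0
```

>>> move_arm:
  deltas:
    - [0, 25, -24, 0, 0, 0, 0]
    - [0, 25, -24, 0, 0, 0, 0]
    - [0, 25, -24, 0, 0, 0, 0]
    - [0, 25, -24, 0, 0, 0, 0]
    - [0, 0, 0, 0, 0, 0, 0]

```text
clock: 3.53
eef_pos: [0.5291, 0.1665, 0.2431]
tool_rot: [0.99, 0.134, -0.004, -0.034]
ft_force: [0.6, 0.4, -0.2]
grip_width: -0.0001
grasp_force: 0.0
```

Run:
```python
from h import *
o=bot.get_obs();print(o['joint_pos'],o['joint_vel'],o['eef_pos'],o['tool_rot'],R.from_quat(o['tool_rot']).as_matrix().round(3))
cv2.imwrite("pics/w1.png",bot.camera('wrist'))
```

```text
[0.26824639 0.3470084  0.15887517 1.38118181 0.06871387 3.14059337] [-0.02216791 -0.05954565 -0.09525324  0.03328219 -0.02992492 -0.00050145] [0.52913924 0.16648657 0.2430514 ] [ 0.99036354  0.13416254 -0.00384273 -0.03414257] [[ 0.964  0.265 -0.017]
 [ 0.266 -0.962  0.067]
 [ 0.002 -0.069 -0.998]]
```

View pics/w1.png

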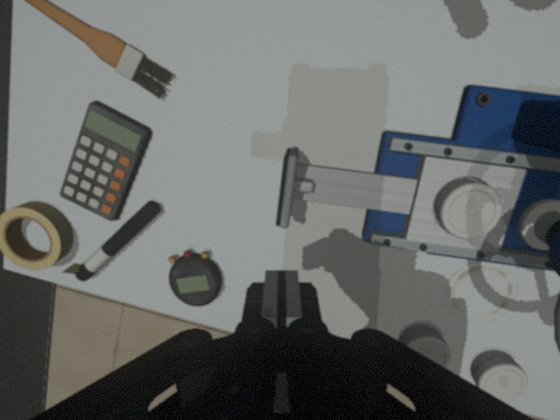

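The wrist picture shows the plate at px (287,188) and the tin in the nest at (470,210). Joint 6 has hit its limit, so I turn the tool 90° the other way, which puts tool x along press +y.

>>> move_arm:
  deltas:
    - [0, 0, 0, 0, 0, 0, -7]
    - [0, 0, 0, 0, 0, 0, -7]
    - [0, 0, 0, 0, 0, 0, -7]
    - [0, 0, 0, 0, 0, 0, -7]
    - [0, 0, 0, 0, 0, 0, -7]
    - [0, 0, 0, 0, 0, 0, -7]
    - [0, 0, 0, 0, 0, 0, -7]
    - [0, 0, 0, 0, 0, 0, -7]
    - [0, 0, 0, 0, 0, 0, -7]
    - [0, 0, 0, 0, 0, 0, -7]

```text
clock: 4.42
eef_pos: [0.5248, 0.1631, 0.2443]
tool_rot: [0.733, 0.679, 0.015, -0.03]
ft_force: [-0.2, 0.7, -0.4]
grip_width: -0.0003
grasp_force: 0.0
```

>>> move_arm:
  deltas:
    - [0, 25, 0, 0, 0, 0, -7]
    - [0, 25, 0, 0, 0, 0, -7]
    - [0, 25, 0, 0, 0, 0, 0]
    - [0, 25, 0, 0, 0, 0, 0]
    - [0, 0, 0, 0, 0, 0, 0]

```text
clock: 4.83
eef_pos: [0.5174, 0.266, 0.2511]
tool_rot: [0.646, 0.763, 0.02, -0.029]
ft_force: [1.0, -0.8, -0.9]
grip_width: -0.0002
grasp_force: 0.0
```

```bash
cat >> h.py <<'E'
V=[.5615,-.0488,.1529]
def state(yaw_off=90):
    o=bot.get_obs();Q=R.from_quat(o['tool_rot'])
    Rg=R.from_matrix(R.from_euler('z',V[2]).as_matrix()@np.array([[0,1,0],[1,0,0],[0,0,-1.]]))
    e=(Q.inv()*Rg).as_rotvec(degrees=True)
    p=R.from_euler('z',-V[2]).apply(o['eef_pos']-np.array([V[0],V[1],0]))*1000
    print('t',o['clock'],'press mm',p.round(1),'turn needed',e.round(1),'F',R.from_euler('z',-V[2]).apply(o['ft_force']).round(1),'j',o['joint_pos'].round(2))
    return p
E
python3 - <<'E'
from h import *
state()
im=bot.camera('wrist');c=bot.calibration('wrist');cv2.imwrite("pics/w2.png",im)
for q in('push_plate','wheel_handle','tin_in_nest'):
  print(q,[(round(d['conf'],2),d['rect']) for d in bot.outline_of(q,'wrist')][:3])
print({k:proj(c,p).round() for k,p in model(V+[-.411]).items()})
E
```

```text
t 4.8333 press mm [  4.3 317.9 251.1] turn needed [-0.4 -4.   0.8] F [ 0.8 -0.9 -0.9] j [0.44 0.39 0.25 1.41 0.07 1.85]
push_plate [(0.83, [245.8, 268.3, 63.3, 128.5])]
wheel_handle []
tin_in_nest []
{'w': array([[269., 645.]]), 'h': array([[184., 738.]]), 'ht': array([[172., 813.]]), 'p': array([[276., 285.]]), 'pt': array([[275., 297.]])}
```

View pics/w2.png

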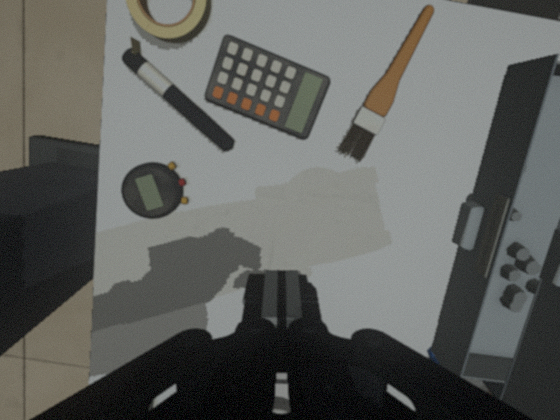

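Stopwatch at px (153,190), well left of the fingers. The plate is hidden behind the gripper and nothing stands below the fingers. I level the tool and go down.

>>> move_arm:
  deltas:
    - [0, 0, -4, 0, -0.4, -4, 0.8]
    - [0, 0, 0, 34, 0, 0, 0]
    - [0, 0, 0, 34, 0, 0, 0]
    - [0, 0, 0, 34, 0, 0, 0]
    - [0, 0, 0, 34, 0, 0, 0]
    - [0, 0, 0, 34, 0, 0, 0]
    - [0, 0, 0, 34, 0, 0, 0]
    - [0, -20, 0, 0, 0, 0, 0]
    - [0, -20, 0, 0, 0, 0, 0]
    - [0, 0, 0, 0, 0, 0, 0]

```text
clock: 5.87
eef_pos: [0.5199, 0.2174, 0.0456]
tool_rot: [0.655, 0.756, -0.003, 0.001]
ft_force: [-0.6, 0.0, -0.5]
grip_width: 0.0001
grasp_force: 0.0
```

Run:
```python
from h import *
state()
a=bot.camera('scene')[160:370,190:400];cv2.imwrite("pics/s3.png",cv2.resize(a,None,fx=2.8,fy=2.8,interpolation=cv2.INTER_CUBIC))
```

```text
t 5.8667 press mm [ -0.5 269.4  45.6] turn needed [-0.3  0.3 -0.6] F [-0.6  0.1 -0.5] j [ 0.4   0.52 -0.11  0.94 -0.    1.83]
```

View pics/s3.png

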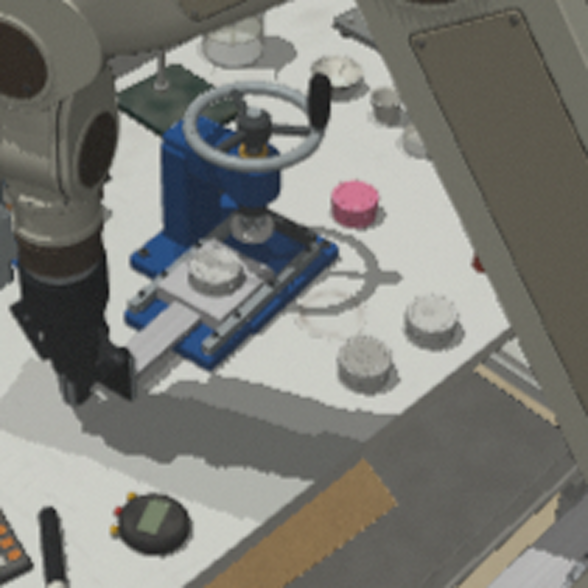

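The fingertips, at crop (75,385), stand square in front of the black face at (118,365), about 30 mm off. I push.

>>> move_arm:
  deltas:
    - [0, -12, 0, 0, 0, 0, 0]
    - [0, -8, 0, 0, 0, 0, 0]
    - [0, -8, 0, 0, 0, 0, 0]
    - [0, -8, 0, 0, 0, 0, 0]
    - [0, -8, 0, 0, 0, 0, 0]
    - [0, -8, 0, 0, 0, 0, 0]
    - [0, -8, 0, 0, 0, 0, 0]
    - [0, -8, 0, 0, 0, 0, 0]
    - [0, -7, 0, 0, 0, 0, 0]
    - [0, 0, 0, 0, 0, 0, 0]

```text
clock: 6.75
eef_pos: [0.5319, 0.1459, 0.047]
tool_rot: [0.654, 0.757, -0.002, 0.001]
ft_force: [-0.2, -0.3, -0.1]
grip_width: -0.0002
grasp_force: 0.0
```

>>> move_arm:
  deltas:
    - [0, -4, 0, 0, 0, 0, 0]
    - [0, -4, 0, 0, 0, 0, 0]
    - [0, 0, 0, 0, 0, 0, 0]

```text
clock: 7.0
eef_pos: [0.5327, 0.1392, 0.0469]
tool_rot: [0.653, 0.757, -0.002, 0.001]
ft_force: [0.9, -0.2, 0.7]
grip_width: -0.0001
grasp_force: 0.1
```

>>> move_arm:
  deltas:
    - [0, -4, 0, 0, 0, 0, 0]
    - [0, -4, 0, 0, 0, 0, 0]

```text
clock: 7.17
eef_pos: [0.5337, 0.1323, 0.0468]
tool_rot: [0.653, 0.758, -0.001, 0.0]
ft_force: [-0.4, 2.9, -0.2]
grip_width: 0.0001
grasp_force: 1.4
```

Run:
```python
from h import *
state()
a=bot.camera('scene')[190:340,180:330];cv2.imwrite("pics/s4.png",cv2.resize(a,None,fx=3.6,fy=3.6,interpolation=cv2.INTER_CUBIC))
```

```text
t 7.1667 press mm [1.000e-01 1.832e+02 4.680e+01] turn needed [-0.1  0.1 -0.2] F [ 0.   2.9 -0.2] j [ 0.24  0.5  -0.16  0.92 -0.    1.67]
```

View pics/s4.png

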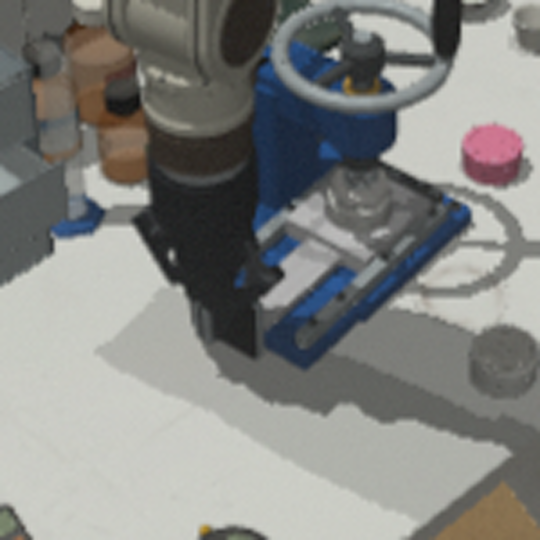

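The slide is moving: the tin, at crop (358,205), is almost under the pad, and the push meets 2.9 N. I continue to the stop.

>>> move_arm:
  deltas:
    - [0, -3, 0, 0, 0, 0, 0]
    - [0, -2, 0, 0, 0, 0, 0]

```text
clock: 7.38
eef_pos: [0.5338, 0.1314, 0.047]
tool_rot: [0.652, 0.758, 0.002, -0.004]
ft_force: [-3.6, 18.7, -0.9]
grip_width: 0.0
grasp_force: 9.9
```

>>> move_arm:
  deltas:
    - [0, -2, 0, 0, 0, 0, 0]
    - [0, -1, 0, 0, 0, 0, 0]

```text
clock: 7.55
eef_pos: [0.5339, 0.1315, 0.0471]
tool_rot: [0.651, 0.759, 0.004, -0.006]
ft_force: [-4.5, 24.5, 0.2]
grip_width: -0.0001
grasp_force: 12.8
```

At the stop: 24 N. I back off and rise.

>>> move_arm:
  deltas:
    - [0, 6, 0, 0, 0, 0, 0]
    - [0, 15, 0, 0, 0, 0, 0]
    - [0, 12, 0, 0, 0, 0, 0]
    - [0, 0, 0, -34, 0, 0, 0]
    - [0, 0, 0, -34, 0, 0, 0]
    - [0, 0, 0, -34, 0, 0, 0]
    - [0, 0, 0, -34, 0, 0, 0]
    - [0, 0, 0, -34, 0, 0, 0]
    - [0, 0, 0, -34, 0, 0, 0]
    - [0, 0, 0, -34, 0, 0, 0]

```text
clock: 8.38
eef_pos: [0.5301, 0.1569, 0.2867]
tool_rot: [0.653, 0.757, -0.002, 0.001]
ft_force: [-0.4, 0.0, -1.0]
grip_width: 0.0001
grasp_force: 0.0
```

Run:
```python
from h import *
state()
im=bot.camera('top');cv2.imwrite("pics/t3.png",im)
t=bot.calibration('top')
for q in('press_wheel','wheel_handle','push_plate'):
  print(q,[(round(d['conf'],2),d['rect']) for d in bot.outline_of(q,'top')][:3])
print({k:proj(t,p).round() for k,p in model(V+[-.411]).items()})
a=im[150:250,200:340];cv2.imwrite("pics/t4.png",cv2.resize(a,None,fx=5.6,fy=5.6,interpolation=cv2.INTER_CUBIC))
```

```text
t 8.3833 press mm [  0.3 208.1 286.7] turn needed [-0.1  0.2 -0.3] F [-0.4  0.1 -1. ] j [ 0.29  0.34  0.26  1.49 -0.    1.71]
press_wheel [(0.87, [253.5, 172.0, 55.0, 54.2])]
wheel_handle [(0.78, [253.3, 174.1, 56.7, 52.4])]
push_plate [(0.75, [222.5, 181.4, 79.1, 44.4])]
{'w': array([[283., 199.]]), 'h': array([[287., 221.]]), 'ht': array([[287., 218.]]), 'p': array([[204., 192.]]), 'pt': array([[202., 190.]])}
```

View pics/t4.png

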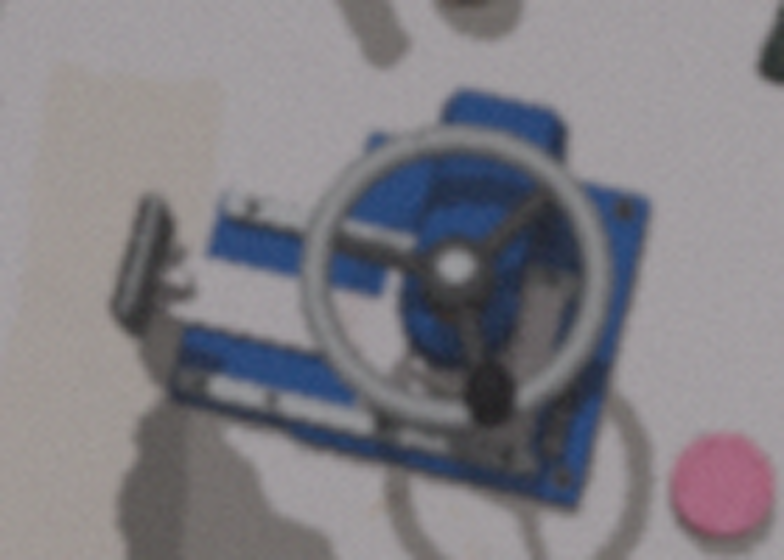

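The slide is home. The rim centre is at crop (456,277) and the handle at (488,380); the wheel hasn't turned. The centre lies about 3 mm further to +y than modelled, and the handle angle is about -26°. I go behind the handle, at wheel angle -70°.

>>> move_arm:
  deltas:
    - [0, -33.4, -2.6, 0, 0, 0, 0]
    - [0, -33.4, -2.6, 0, 0, 0, 0]
    - [0, -33.4, -2.6, 0, 0, 0, 0]
    - [0, -33.4, -2.6, 0, 0, 0, 0]
    - [0, -33.4, -2.6, 0, 0, 0, 0]
    - [0, -33.4, -2.6, 0, 0, 0, 0]
    - [0, -33.4, -2.6, 0, 0, 0, 0]
    - [0, -33.4, -2.6, 0, 0, 0, 0]
    - [0, 0, 0, 0, 0, 0, 0]

```text
clock: 9.33
eef_pos: [0.5483, -0.1155, 0.283]
tool_rot: [0.655, 0.755, -0.004, -0.0]
ft_force: [0.0, 1.2, -0.5]
grip_width: -0.0001
grasp_force: 0.0
```

```bash
sed -i 's/^V=.*/V=[.5612,-.046,.1529]/' h.py
python3 - <<'E'
from h import *
p=state()
im=bot.camera('wrist');cv2.imwrite("pics/w3.png",im)
c=bot.calibration('wrist')
print({k:proj(c,p).round() for k,p in model(V+[-.45]).items()})
# arc plan: pusher angles, deltas in tool axes (tool x=press y, tool y=press x)
a=np.radians(np.arange(-70,310,10));q=62*np.c_[-np.cos(a),np.sin(a)]
print(np.c_[np.degrees(a[1:]),np.diff(q[:,1]),np.diff(q[:,0])].round(1).tolist())
E
```

```text
t 9.3333 press mm [-23.3 -66.7 283. ] turn needed [-0.3  0.3 -0.7] F [ 0.2  1.2 -0.5] j [-0.2   0.35  0.27  1.49 -0.01  1.23]
{'w': array([[319., 121.]]), 'h': array([[214., 181.]]), 'ht': array([[203., 196.]]), 'p': array([[ 307., -203.]]), 'pt': array([[ 310., -231.]])}
[[-60.0, 4.6, -9.8], [-50.0, 6.2, -8.9], [-40.0, 7.6, -7.6], [-30.0, 8.9, -6.2], [-20.0, 9.8, -4.6], [-10.0, 10.4, -2.8], [0.0, 10.8, -0.9], [10.0, 10.8, 0.9], [20.0, 10.4, 2.8], [30.0, 9.8, 4.6], [40.0, 8.9, 6.2], [50.0, 7.6, 7.6], [60.0, 6.2, 8.9], [70.0, 4.6, 9.8], [80.0, 2.8, 10.4], [90.0, 0.9, 10.8], [100.0, -0.9, 10.8], [110.0, -2.8, 10.4], [120.0, -4.6, 9.8], [130.0, -6.2, 8.9], [140.0, -7.6, 7.6], [150.0, -8.9, 6.2], [160.0, -9.8, 4.6], [170.0, -10.4, 2.8], [180.0, -10.8, 0.9], [190.0, -10.8, -0.9], [200.0, -10.4, -2.8], [210.0, -9.8, -4.6], [220.0, -8.9, -6.2], [230.0, -7.6, -7.6], [240.0, -6.2, -8.9], [250.0, -4.6, -9.8], [260.0, -2.8, -10.4], [270.0, -0.9, -10.8], [280.0, 0.9, -10.8], [290.0, 2.8, -10.4], [300.0, 4.6, -9.8]]
```

View pics/w3.png

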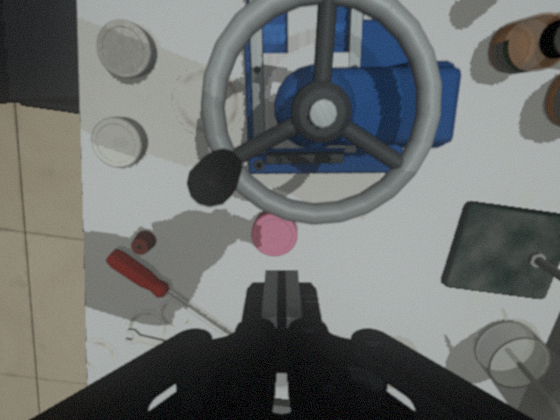

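The fit holds: handle top at px (205,190), hub at (322,110). I go down behind the handle.

>>> move_arm:
  deltas:
    - [0, 0, 0, 33.5, 0, 0, 0]
    - [0, 0, 0, 33.5, 0, 0, -0.7]
    - [0, 9, 2, 0, 0, 0, 0]
    - [0, 4.6, -9.8, 0, 0, 0, 0]

```text
clock: 9.72
eef_pos: [0.5384, -0.096, 0.2154]
tool_rot: [0.648, 0.762, -0.003, -0.002]
ft_force: [1.7, -1.7, 0.6]
grip_width: 0.0002
grasp_force: 0.0
```

Run:
```python
from h import *
state()
```

```text
t 9.7167 press mm [-30.2 -46.  215.4] turn needed [-0.4  0.   0.5] F [ 1.4 -1.9  0.6] j [-0.18  0.35  0.09  1.32 -0.    1.23]
```

>>> move_arm:
  deltas:
    - [0, 3, -8, 0, 0, 0, 0]
    - [0, 5, -8.5, 0, 0, 0, 0]
    - [0, 8.9, -6.2, 0, 0, 0, 0]
    - [0, 9.8, -4.6, 0, 0, 0, 0]
    - [0, 10.4, -2.8, 0, 0, 0, 0]
    - [0, 10.8, -0.9, 0, 0, 0, 0]

```text
clock: 10.22
eef_pos: [0.5012, -0.0547, 0.2195]
tool_rot: [0.648, 0.761, -0.001, 0.002]
ft_force: [2.7, -2.7, 0.2]
grip_width: 0.0003
grasp_force: 1.6
```

Run:
```python
from h import *
state()
im=bot.camera('wrist');cv2.imwrite("pics/w4.png",im)
c=bot.calibration('wrist')
for th in(0,20,30):print(th,{k:proj(c,p).round() for k,p in model(V+[np.radians(th)]).items() if 'h' in k})
```

```text
t 10.2167 press mm [-60.7   0.5 219.5] turn needed [0.  0.2 0.4] F [ 2.3 -3.1  0.2] j [-0.11  0.26 -0.03  1.29 -0.    1.3 ]
0 {'h': array([[275., 321.]]), 'ht': array([[274., 375.]])}
20 {'h': array([[286., 271.]]), 'ht': array([[287., 316.]])}
30 {'h': array([[299., 246.]]), 'ht': array([[303., 286.]])}
```

View pics/w4.png

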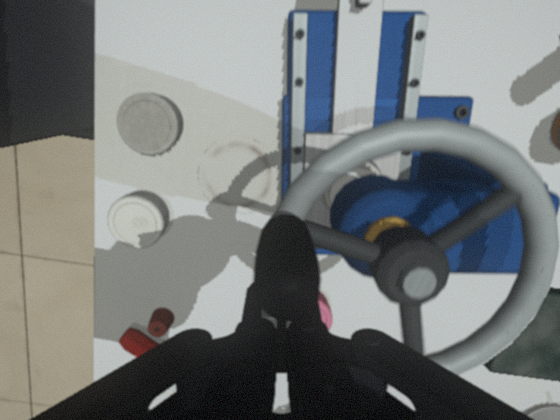

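The handle, at px (288,260), is in front of the fingers and has moved to about +22° with 4 N. The push works, so I carry on round.

>>> move_arm:
  deltas:
    - [0, 10.8, 0.9, 0, 0, 0, 0]
    - [0, 10.4, 2.8, 0, 0, 0, 0]
    - [0, 9.8, 4.6, 0, 0, 0, 0]
    - [0, 8.9, 6.2, 0, 0, 0, 0]
    - [0, 7.6, 7.6, 0, 0, 0, 0]
    - [0, 6.2, 8.9, 0, 0, 0, 0]
    - [0, 4.6, 9.8, 0, 0, 0, 0]

```text
clock: 10.85
eef_pos: [0.5345, 0.002, 0.2198]
tool_rot: [0.651, 0.759, -0.006, 0.008]
ft_force: [-3.1, -18.3, 19.3]
grip_width: -0.0002
grasp_force: 10.3
```

Run:
```python
from h import *
p=state();print(np.degrees(np.arctan2(p[1],-p[0])),np.hypot(p[0],p[1]))
```

```text
t 10.85 press mm [-19.1  51.5 219.8] turn needed [0.  1.1 0.1] F [ -5.8 -17.6  19.3] j [ 0.01  0.32  0.05  1.31 -0.02  1.43]
69.68112974853754 54.91208315080425
```

Total force 26 N with a lift component, so I back off and raise the tips before going on.

>>> move_arm:
  deltas:
    - [0, -5, -3, -6, 0, 0, 0]
    - [0, -3, -3, -8, 0, 0, 0]
    - [0, 0, 0, 0, 0, 0, 0]

```text
clock: 11.1
eef_pos: [0.5274, 0.0004, 0.2334]
tool_rot: [0.648, 0.762, -0.001, 0.0]
ft_force: [0.4, 0.2, -1.4]
grip_width: 0.0001
grasp_force: 0.0
```

Run:
```python
from h import *
p=state();print(np.degrees(np.arctan2(p[1],-p[0])),np.hypot(p[0],p[1]))
w=bot.camera('wrist');c=bot.calibration('wrist');print('hx',[proj(c,model(V+[np.radians(t)])['ht']).round() for t in(70,80,90,100,110)])
a=bot.camera('scene')[165:265,230:340];a=cv2.resize(a,(420,382),interpolation=cv2.INTER_CUBIC)
b=cv2.resize(w,(380,285));h=np.zeros((382,800,3),np.uint8);h[:,:420]=a;h[:285,420:]=b;cv2.imwrite('pics/c.png',h)
```

```text
t 11.1 press mm [-26.4  51.  233.4] turn needed [-0.   0.1  0.4] F [ 0.5  0.2 -1.4] j [ 0.    0.3   0.07  1.34 -0.    1.41]
62.66535759522164 57.39521905765301
hx [array([[293., 322.]]), array([[324., 315.]]), array([[357., 313.]]), array([[389., 316.]]), array([[419., 323.]])]
```

View pics/c.png

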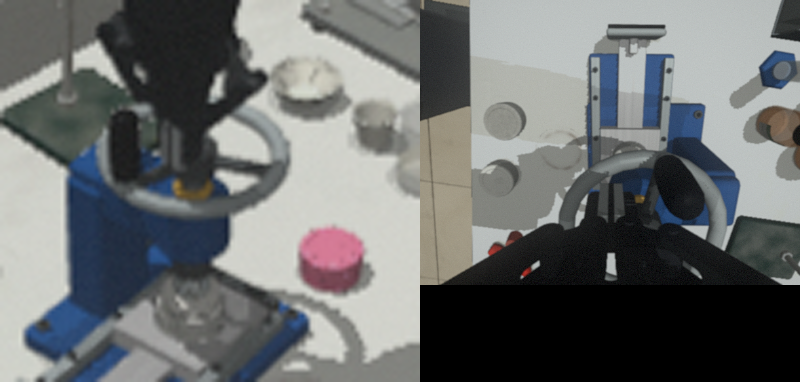

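In the composite, the handle is at wrist px (390,295), about 102°. The fingers stand behind it, clear, with no force. The gripper's wide y-side linkage seems to have met the handle top, so I turn the tool to push with its narrow -x side and follow the circle round.

>>> move_arm:
  deltas:
    - [0, 4, -2, 0, 0, 0, 0]
    - [0, 0, 0, 0, 0, 0, -6.9]
    - [0, 0, 0, 0, 0, 0, -6.9]
    - [0, 0, 0, 0, 0, 0, -6.9]
    - [0, 0, 0, 0, 0, 0, -6.9]
    - [0, 0, 0, 0, 0, 0, -6.9]
    - [0, 0, 0, 0, 0, 0, -6.9]
    - [0, 0, 0, 0, 0, 0, -6.9]
    - [0, 0, 0, 0, 0, 0, -6.9]
    - [0, 0, 0, 0, 0, 0, -6.9]

```text
clock: 12.03
eef_pos: [0.5241, 0.0042, 0.2318]
tool_rot: [0.159, 0.987, -0.001, -0.001]
ft_force: [-0.2, 1.0, 0.4]
grip_width: 0.0
grasp_force: 0.0
```

>>> move_arm:
  deltas:
    - [0, 0, 0, 0, 0, 0, -6.9]
    - [0, 0, 0, 0, 0, 0, -6.9]
    - [0, 0, 0, 0, 0, 0, -6.9]
    - [0, 0, 0, 0, 0, 0, -6.9]
    - [0, 0, 0, 0, 0, 0, -6.9]
    - [0, 0, 0, 0, 0, 0, -6.9]
    - [0, 0, 0, 0, 0, 0, -6.9]
    - [0, 0, 0, 0, 0, 0, 0]

```text
clock: 12.7
eef_pos: [0.5242, 0.0041, 0.2319]
tool_rot: [-0.257, 0.967, -0.001, -0.001]
ft_force: [-0.9, -0.3, 0.5]
grip_width: 0.0001
grasp_force: 0.0
```

```bash
cat >> h.py <<'E'
def plan(n,da=7.5,dyaw=-6.45,r=62.,z=None):
    o=bot.get_obs();p=R.from_euler('z',-V[2]).apply(o['eef_pos']-np.array([V[0],V[1],0]))*1000
    m=R.from_quat(o['tool_rot']).as_matrix();yaw=np.arctan2(m[1,0],m[0,0])-V[2]
    a=np.arctan2(p[1],-p[0]);print('a',np.degrees(a)%360,'r',np.hypot(*p[:2]),'z',p[2],'yaw',np.degrees(yaw)%360,'F',o['ft_force'].round(1),'j6',o['joint_pos'][5].round(2),'j1',o['joint_pos'][0].round(2),'t',o['clock'],'tiltz',m[:,2].round(3))
    c=p[:2];out=[]
    for i in range(n):
        a+=np.radians(da);q=r*np.array([-np.cos(a),np.sin(a)]);d=q-c;c=q
        tx=np.array([np.cos(yaw),np.sin(yaw)]);ty=np.array([np.sin(yaw),-np.cos(yaw)])
        out.append([0,round(float(d@tx),1),round(float(d@ty),1),0,0,0,-dyaw]);yaw+=np.radians(dyaw)
    print(out)
E
python3 -c "
from h import *
plan(10)"
```

```text
a 62.29722970865513 r 62.280148758516894 z 231.90541870467624 yaw 200.9756250565287 F [-0.9 -0.3  0.5] j6 -0.51 j1 0.01 t 12.7 tiltz [-0.002 -0.002 -1.   ]
[[0, -8.1, 0.1, 0, 0, 0, 6.45], [0, -8.1, 0.3, 0, 0, 0, 6.45], [0, -8.1, 0.1, 0, 0, 0, 6.45], [0, -8.1, -0.0, 0, 0, 0, 6.45], [0, -8.1, -0.2, 0, 0, 0, 6.45], [0, -8.1, -0.3, 0, 0, 0, 6.45], [0, -8.1, -0.5, 0, 0, 0, 6.45], [0, -8.1, -0.6, 0, 0, 0, 6.45], [0, -8.1, -0.8, 0, 0, 0, 6.45], [0, -8.1, -0.9, 0, 0, 0, 6.45]]
```

Lovely: simple rows. I push on.

>>> move_arm:
  deltas:
    - [0, -8.1, 0.1, 0, 0, 0, 6.45]
    - [0, -8.1, 0.3, 0, 0, 0, 6.45]
    - [0, -8.1, 0.1, 0, 0, 0, 6.45]
    - [0, -8.1, 0, 0, 0, 0, 6.45]
    - [0, -8.1, -0.2, 0, 0, 0, 6.45]
    - [0, -8.1, -0.3, 0, 0, 0, 6.45]
    - [0, -8.1, -0.5, 0, 0, 0, 6.45]

```text
clock: 13.28
eef_pos: [0.5774, 0.0129, 0.2315]
tool_rot: [0.14, 0.99, -0.002, -0.002]
ft_force: [-2.9, -0.9, 0.0]
grip_width: -0.0
grasp_force: 1.5
```

```bash
python3 -c "
from h import *
plan(10)"
```

```text
a 114.16047479966133 r 61.11487592645339 z 231.4624921248997 yaw 155.18729979632454 F [-2.9 -0.9  0. ] j6 0.3 j1 0.02 t 13.2833 tiltz [-0.005 -0.003 -1.   ]
[[0, -8.1, 0.4, 0, 0, 0, 6.45], [0, -8.1, -0.6, 0, 0, 0, 6.45], [0, -8.1, -0.7, 0, 0, 0, 6.45], [0, -8.1, -0.9, 0, 0, 0, 6.45], [0, -8.0, -1.0, 0, 0, 0, 6.45], [0, -8.0, -1.2, 0, 0, 0, 6.45], [0, -8.0, -1.3, 0, 0, 0, 6.45], [0, -8.0, -1.5, 0, 0, 0, 6.45], [0, -7.9, -1.6, 0, 0, 0, 6.45], [0, -7.9, -1.8, 0, 0, 0, 6.45]]
```

>>> move_arm:
  deltas:
    - [0, -8.1, 0.4, 0, 0, 0, 6.45]
    - [0, -8.1, -0.6, 0, 0, 0, 6.45]
    - [0, -8.1, -0.7, 0, 0, 0, 6.45]
    - [0, -8.1, -0.9, 0.5, 0, 0, 6.45]
    - [0, -8.0, -1.0, 0.5, 0, 0, 6.45]
    - [0, -8.0, -1.2, 0.5, 0, 0, 6.45]
    - [0, -8.0, -1.3, 0.5, 0, 0, 6.45]
    - [0, -8.0, -1.5, 0.5, 0, 0, 6.45]

```text
clock: 13.95
eef_pos: [0.6224, -0.029, 0.2293]
tool_rot: [0.556, 0.831, -0.001, -0.001]
ft_force: [-1.3, 2.7, 1.4]
grip_width: -0.0003
grasp_force: 1.2
```

```bash
python3 -c "
from h import *
plan(10)"
```

```text
a 173.2234228989457 r 63.48873487180093 z 229.2642917269618 yaw 103.63237747431866 F [-1.3  2.7  1.4] j6 1.13 j1 -0.05 t 13.95 tiltz [-0.003 -0.    -1.   ]
[[0, -7.8, -3.0, 0, 0, 0, 6.45], [0, -7.9, -1.6, 0, 0, 0, 6.45], [0, -7.9, -1.8, 0, 0, 0, 6.45], [0, -7.9, -1.9, 0, 0, 0, 6.45], [0, -7.8, -2.1, 0, 0, 0, 6.45], [0, -7.8, -2.2, 0, 0, 0, 6.45], [0, -7.8, -2.4, 0, 0, 0, 6.45], [0, -7.7, -2.5, 0, 0, 0, 6.45], [0, -7.7, -2.6, 0, 0, 0, 6.45], [0, -7.6, -2.8, 0, 0, 0, 6.45]]
```

>>> move_arm:
  deltas:
    - [0, -7.8, -3.0, 0.5, 0, 0, 6.45]
    - [0, -7.9, -1.6, 0.5, 0, 0, 6.45]
    - [0, -7.9, -1.8, 0, 0, 0, 6.45]
    - [0, -7.9, -1.9, 0, 0, 0, 6.45]
    - [0, -7.8, -2.1, 0, 0, 0, 6.45]
    - [0, -7.8, -2.2, 0, 0, 0, 6.45]
    - [0, -7.8, -2.4, 0, 0, 0, 6.45]

```text
clock: 14.53
eef_pos: [0.6116, -0.0832, 0.2284]
tool_rot: [0.833, 0.554, -0.001, -0.001]
ft_force: [0.5, 2.2, -1.1]
grip_width: 0.0004
grasp_force: 1.2
```

```bash
python3 -c "
from h import *
plan(10)"
```

```text
a 225.15776976941277 r 62.64343766319012 z 228.38476903679882 yaw 58.48089534777278 F [ 0.5  2.2 -1.1] j6 1.83 j1 -0.14 t 14.5333 tiltz [-0.002  0.    -1.   ]
[[0, -7.6, -3.0, 0, 0, 0, 6.45], [0, -7.7, -2.6, 0, 0, 0, 6.45], [0, -7.6, -2.7, 0, 0, 0, 6.45], [0, -7.6, -2.8, 0, 0, 0, 6.45], [0, -7.5, -3.0, 0, 0, 0, 6.45], [0, -7.5, -3.1, 0, 0, 0, 6.45], [0, -7.4, -3.3, 0, 0, 0, 6.45], [0, -7.4, -3.4, 0, 0, 0, 6.45], [0, -7.3, -3.5, 0, 0, 0, 6.45], [0, -7.2, -3.7, 0, 0, 0, 6.45]]
```

>>> move_arm:
  deltas:
    - [0, -7.6, -3.0, 0, 0, 0, 6.45]
    - [0, -7.7, -2.6, 0, 0, 0, 6.45]
    - [0, -7.6, -2.7, 0, 0, 0, 6.45]
    - [0, -7.6, -2.8, 0, 0, 0, 6.45]
    - [0, -7.5, -3.0, 0, 0, 0, 6.45]
    - [0, -7.5, -3.1, 0, 0, 0, 6.45]
    - [0, -7.4, -3.3, 0, 0, 0, 6.45]

```text
clock: 15.12
eef_pos: [0.5632, -0.1091, 0.2287]
tool_rot: [0.982, 0.191, -0.0, 0.001]
ft_force: [2.6, 0.4, -0.3]
grip_width: -0.0001
grasp_force: 1.2
```

```bash
python3 -c "
from h import *
plan(6)"
```

```text
a 276.97057431673255 r 63.086763441886234 z 228.70013692678418 yaw 13.290015651917344 F [ 2.6  0.4 -0.3] j6 2.57 j1 -0.19 t 15.1167 tiltz [ 0.    -0.001 -1.   ]
[[0, -7.0, -4.3, 0, 0, 0, 6.45], [0, -7.3, -3.4, 0, 0, 0, 6.45], [0, -7.3, -3.6, 0, 0, 0, 6.45], [0, -7.2, -3.7, 0, 0, 0, 6.45], [0, -7.1, -3.8, 0, 0, 0, 6.45], [0, -7.1, -4.0, 0, 0, 0, 6.45]]
```

>>> move_arm:
  deltas:
    - [0, -7.0, -4.3, 0, 0, 0, 6.45]
    - [0, -7.3, -3.4, 0, 0, 0, 6.45]
    - [0, -7.3, -3.6, 0, 0, 0, 6.45]
    - [0, 0, 0, 0, 0, 0, 0]

```text
clock: 15.45
eef_pos: [0.5378, -0.1042, 0.229]
tool_rot: [1.0, 0.026, -0.001, 0.001]
ft_force: [-0.6, -0.0, 0.1]
grip_width: 0.0002
grasp_force: 0.0
```

```bash
python3 -c "
from h import *
plan(4,da=5,dyaw=-3)
w=bot.camera('wrist');c=bot.calibration('wrist')
for t in(-50,-40,-30,-20):
  m=model(V+[np.radians(t)]);print(t,proj(c,m['ht']-[0,0,.006]).round(),proj(c,m['h']-[0,0,.036]).round())
# dark blob near handle (rows above the fingers)
g=w.max(2);r=(g<60).astype(np.uint8);n,l,s,ce=cv2.connectedComponentsWithStats(r)
print([(s[i].tolist(),ce[i].round().tolist()) for i in range(1,n) if s[i][4]>250])
print([(round(d['conf'],2),d['rect']) for d in bot.outline_of('wheel_handle','wrist')])
cv2.imwrite('pics/w5.png',w)
t=bot.camera('top');cv2.imwrite('pics/t5.png',t)
"
```

```text
a 300.7052489525771 r 62.72092967993808 z 229.00727997463747 yaw 354.1874483809889 F [-0.6 -0.   0.1] j6 2.9 j1 -0.19 t 15.45 tiltz [-0.002 -0.002 -1.   ]
[[0, -4.5, -3.1, 0, 0, 0, 3], [0, -4.7, -2.7, 0, 0, 0, 3], [0, -4.6, -2.8, 0, 0, 0, 3], [0, -4.5, -3.0, 0, 0, 0, 3]]
-50 [[267. 359.]] [[271. 280.]]
-40 [[248. 378.]] [[258. 294.]]
-30 [[226. 394.]] [[242. 306.]]
-20 [[202. 405.]] [[224. 315.]]
[([199, 10, 42, 70, 1298], [223.0, 51.0]), ([31, 99, 501, 321, 35794], [273.0, 362.0]), ([198, 107, 39, 121, 1265], [220.0, 158.0])]
[(0.84, [16.9, 59.0, 285.8, 278.1])]
```

>>> move_arm:
  deltas:
    - [0, -4.5, -3.1, 0, 0, 0, 3]
    - [0, -2.8, -1.6, 0, 0, 0, 0]
    - [0, 0, 0, 0, 0, 0, 0]

```text
clock: 15.85
eef_pos: [0.5317, -0.1002, 0.2292]
tool_rot: [1.0, 0.003, -0.0, 0.001]
ft_force: [1.7, -0.6, -0.7]
grip_width: 0.0001
grasp_force: 0.3
```

```bash
python3 -c "
from h import *
plan(1)"
```

```text
a 307.27262339852604 r 61.71914089616615 z 229.18959320551804 yaw 351.5433476236347 F [ 1.7 -0.6 -0.7] j6 2.95 j1 -0.18 t 15.85 tiltz [-0.    -0.002 -1.   ]
[[0, -7.0, -4.1, 0, 0, 0, 6.45]]
```

>>> move_arm:
  deltas:
    - [0, 10, 6, 0, 0, 0, 0]
    - [0, 20, 15, 0, 0, 0, 0]
    - [0, 0, 0, -35, 0, 0, 0]
    - [0, 0, 0, -35, 0, 0, 0]
    - [0, 0, 35, 0, 0, 0, 0]
    - [0, 0, 35, 0, 0, 0, 0]
    - [0, 0, 35, 0, 0, 0, 0]
    - [0, -10, 35, 0, 0, 0, 0]
    - [0, -10, 35, 0, 0, 0, 0]
    - [0, 0, 0, 0, 0, 0, 0]

```text
clock: 16.68
eef_pos: [0.5401, -0.3025, 0.2988]
tool_rot: [1.0, -0.001, -0.001, 0.002]
ft_force: [0.3, 0.5, -0.1]
grip_width: 0.0001
grasp_force: 0.0
```

```bash
python3 -c "
from h import *
plan(1)
t=bot.camera('top');c=bot.calibration('top');cv2.imwrite('pics/t6.png',t);t0=cv2.imread('pics/t3.png')
for im in(t0,t):
  # black handle: very dark pixels near the -x side of the rim
  g=im.max(2)[205:240,255:320];r=(g<45).astype(np.uint8);n,l,s,ce=cv2.connectedComponentsWithStats(r)
  print([(s[i].tolist(),(ce[i]+[255,205]).round(1).tolist()) for i in range(1,n) if s[i][4]>8])
for th in(-45,-35,-25,-15):
  m=model(V+[np.radians(th)]);print(th,proj(c,m['ht']).round(1),proj(c,m['ht']-[0,0,.006]).round(1))
for n in('press_wheel','push_plate'):print([(round(d['conf'],2),d['rect']) for d in bot.outline_of(n,'top')])
"
```

```text
a 283.4640231454691 r 257.3241403962106 z 298.76380545442294 yaw 351.08969522630554 F [ 0.3  0.5 -0.1] j6 2.64 j1 -0.51 t 16.6833 tiltz [-0.003 -0.005 -1.   ]
[[0, 7.5, -195.9, 0, 0, 0, 6.45]]
[([29, 10, 7, 11, 46], [286.8, 220.5])]
[([30, 10, 8, 11, 59], [288.9, 219.9])]
-45 [[295.4 214.5]] [[295.3 215. ]]
-35 [[291.1 216.6]] [[291.1 217.1]]
-25 [[286.6 217.9]] [[286.6 218.4]]
-15 [[281.8 218.4]] [[281.9 218.9]]
[(0.82, [255.4, 172.7, 54.9, 56.1])]
[(0.82, [220.6, 185.2, 80.9, 43.2])]
```

The handle in the top picture is 2 px (about 5°) from where it started, well within tolerance. The slide is home and the arm clear, so I hand in.

```bash
python3 -c "
from workcell import bot
print(bot.job_done())"
```

```text
the job is handed in; nothing more can be done
None
```

The job is handed in at 16.7 s: slide pushed to its stop (24 N), and wheel turned one full turn with the handle measured about 5° short of its start. The gripper met 26 N once mid-turn and was backed off, the arm ended clear, the pad's force on the tin was worked out (about 5 N) rather than measured, and no verdict was returned.

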